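Oblique light for a stone on the microscope's light base

TASK

Before the microscope is swung over it, set up oblique light on the stone lying on the light base's round window: with the shutter still shut, slide the dimmer to three quarters of its travel (the fourth of its five marks, counting from the dark end nearest the robot) and let go of it. Then take the round thumb post and slide the spring-closed shutter half open, its post at the middle of its three marks so that half of the window is uncovered, and finish still holding it there with the gripper, because it springs shut when let go. Do not disturb the stone, the loupe on the base or the other things lying on the bench.

Things in the scene. Friction and masses are not known exactly. Their poses are not given: they have to be found in the camera images.
- light_base: Transmitted-light base of a stereo microscope: flat light grey and white housing 220 mm (its x) by 280 mm (its y) by 56 mm high, fixed to the bench; the microscope is swung aside and not used. Origin: centre of its underside, on the bench; z up, x away from the robot, y to the left; yaw within 0.4 rad. Its flat deck is at z = 56 mm.
- window (a point): Centre of the round glass window, 80 mm diameter, flush with the deck, at (45, -20, 56) mm in the base's frame. The dark blade seen through it covers the white light field when shut.
- shutter_slot (a point): Middle of the shutter's slot on the deck, at (-42, 20, 56) mm in the base's frame; axes as the base's. The slot runs along y; on its robot side are three black marks: 40 mm to the right (shut), here (half) and 40 mm to the left (open).
- dimmer_slot (a point): Middle of the dimmer's slot on the deck, at (-30, -105, 56) mm in the base's frame; axes as the base's. The slot runs along x; on its left are five black marks at x = -30 (dark), -15, 0, 15 and 30 mm (bright) from here.
- shutter_post: Upright round aluminium thumb post of the shutter, 16 mm diameter (17 mm at the foot), 30 mm tall. Origin: centre of its underside, 2 mm above the deck; z up, its axes parallel to the base's. It is joined to the dark steel blade that slides under the window's glass. Nothing else stands within 40 mm of its path.
- shutter (a joint): Travel of shutter and post along the base's +y (left seen from the robot), in m: 0 = shut, where the spring puts it when let go; 0.040 = half open, blade edge through the window's middle; 0.080 = fully open. The spring pulls towards shut with 2.5 N at 0, rising 1 N per 10 mm (6.5 N at half, 10.5 N open); friction 0.3 N.
- dimmer_cap: Rectangular black fader cap of the dimmer, 24 mm long (along its travel, the base's x) by 12 mm wide (base's y) by 20 mm tall with a white centre line across its top. Origin: centre of its underside, 2 mm above the deck; z up, its axes parallel to the base's.
- dimmer (a joint): Travel of the dimmer cap along the base's +x (away from the robot), in m: 0 = dark end, 0.060 = full brightness, 0.045 = three quarters. It starts somewhere between 0 and 0.030 and stays where it is left; friction about 1.2 N.
- stone: Loose amber-coloured polished stone, a low dome of 24 mm diameter and 10 mm height, lying on the window's glass near its middle. Origin: centre of its underside. To be left where it lies.
- loupe: Loose black eye loupe, round, 32 mm diameter, 30 mm tall, standing on the rear left corner of the base's deck. Origin: centre of its underside. Leave alone.
- tweezers: Loose steel tweezers, 135 mm long, 8 mm high, lying on the bench to the right of the base. Origin: middle of the underside. Leave alone.
- dish: Loose shallow round glass dish, 84 mm diameter, 16 mm high, on the bench to the left of the base. Origin: centre of its underside. Leave alone.
- tub: Loose white screw-top tub, 48 mm diameter, 52 mm high, on the bench to the left of the base. Origin: centre of its underside. Leave alone.
- parts_tray: Loose grey divided parts tray, 100 by 130 by 22 mm, on the bench to the right of the base. Origin: centre of its underside. Leave alone.
- screwdriver: Loose black-handled screwdriver, 150 mm long, 26 mm thick, lying on the bench to the left of the base. Origin: middle of its length, on the bench. Leave alone.

How it is judged:
By the outcome, as a careful person would: the job done as asked, in the order asked, and still so for the second after the job is handed in, while the arm keeps its last pose, push and grip.
It also fails if it takes over 48 s, if anything falls off the work surface, if the arm or the gripper's body presses on something with over 40 N, if the wrist force passes 120 N, or if a joint passes its speed limit or range.

ROBOT

A 6-joint arm with a two-finger parallel gripper is mounted at the origin on the work surface. World frame = base frame: x ahead of the robot, y to its left, z up, the work surface at z = 0. Lengths are in m, angles in rad, forces in N, time in s.
With the tool pointing down it reaches from about 0.425 to 0.95 m from the base axis. Payload 3.5 kg.
Tool frame: the origin (TCP) lies on the mounting face of the last link; the fingertips stand 173 mm ahead of it and the grasp point (between the pads) lies 155 mm ahead of it; z points along the fingers, x is the direction in which the jaws open and shut, and the axes are right-handed (so a half turn about z gives the same grasp; the last joint's range is limited). The gripper opens to 85 mm and grips with 20 to 120 N. Pads are 22 mm wide; open, the fingers measure 114 mm over their backs; the gripper's body (76 mm by 85 mm) begins 54 mm behind the grasp point. The pads swing forward as they close: fully open they stand 13 mm farther back than shut.
Start: joints at [1.002, 0.286, 1.577, -0, 1.279, -0.15], TCP at [0.274, 0.617, 0.405] pointing down, gripper open.
Joint ranges: [-2.77, 2.77], [-0.9, 2.22], [0.21, 2.48], [-1.53, 4.67], [0.24, 2.81], [-2.84, 2.84]. Speed limits (rad/s): [2.79, 2.79, 3.14, 3.14, 3.14, 3.14].

INTERFACE

Orientations are given as a unit quaternion [x, y, z, w].
In Python, from plant import get_state, read_camera, sign_off gives the robot as it stands.
- The arm moves only by the shell command python3 -m jog 'ROWS' [FORCE]. ROWS is JSON, a list of rows, each an object of numbers: "grip": the closure, from 0 (fully open) to 1 (shut); "x", "y", "z": the shift along the tool's x, y, z in mm; "rx", "ry", "rz": the turn, a rotation vector about the tool's x, y, z in degrees. A call has 1 to 8 rows; each row shifts and turns the commanded pose from where the row before left it, along the tool's axes as they then stand; what a row does not reach is not made up. A row lasts 1/12 s, in which the tool goes at most 41.7 mm and 7.16 degrees, less where a joint would pass 70% of its speed; a pose out of reach is approached as far as the arm can. A call with a gripper value outside its range is refused whole. The fingers move at their own pace and stop on an object; FORCE is the grip in N (left out, the last holds). Time passes only in rows, so rows that do not move let the fingers close. It gives the time, the measured TCP pose, the force and the opening at its end, in the units of the state.
- get_state(): the state, without advancing time (a new reading comes with each control period).
- read_camera(name): name is "scene" or "top" or "wrist"; returns a dict with "frame" (480x640x3 uint8, red, green, blue), "intrinsics" (3x3 intrinsics, pixels), "k1" (the pictures are not rectified: a ray, as slopes to the right and down, at radius r is drawn at 1 + k1 r^2 times it, then the intrinsics apply), "R" (3x3) and "t" (3): a world point X has camera coordinates R X + t. Camera axes: x right, y down, z forward; pixel columns grow to the right and rows downward; lengths in m; the calibration is good to about 2 mm. A picture is of the moment at which its call begins. There is no depth.
- sign_off(): hands the job in, once; it reports no verdict.
The state is a dict: "time": time; "qpos": joint angles; "dq": joint speeds; "joint_efforts": joint torques, N m; "eef_pos": TCP position; "tcp_rot": TCP orientation; "contact_force": force on the tool from outside, world axes, zero at the start; "wrist_torque": the same for the moment, N m; "opening": opening from 0.0 (shut) to 1.0 (fully open).
Only numpy, scipy, OpenCV 4.12 (cv2) and the standard library are available. Lean on these libraries where they do the work, as an engineer would, in place of code of your own. Each camera call takes 0.05 s, during which the arm holds its last target.

## Working session

There is one attempt and no reset: what is moved stays moved. The work goes in short steps, Python scripts to look and compute and a shell command to move; the robot and the scene stay as the last step left them, time stands still between calls to the robot, and variables do not carry over. Pictures are saved under pics/ and viewed, and the job is handed in when it is done.

```bash
ls; mkdir -p pics; python3 - <<'E'
from plant import get_state, read_camera
import cv2,pickle
print(get_state())
for n in ["scene","top","wrist"]:
    d=read_camera(n); pickle.dump(d,open(f"pics/{n}0.pkl","wb"))
    cv2.imwrite(f"pics/{n}0.png",d["frame"][:,:,::-1])
    print(n,d["intrinsics"],d["k1"],d["R"],d["t"])
E
```

```text
pics
{'time': 0.0, 'qpos': array([ 1.00196294e+00,  2.87193939e-01,  1.57819234e+00, -3.54235187e-06,
        1.27853451e+00, -1.50025118e-01]), 'dq': array([ 0.00228745,  0.00115899,  0.00107771, -0.00111471, -0.00169962,
       -0.00053821]), 'joint_efforts': array([-4.75488123e-04, -4.05978870e+01, -2.92628431e+01, -2.04720304e-04,
        5.90621246e-03,  5.08745089e-06]), 'eef_pos': array([0.2743569 , 0.61645586, 0.40331951]), 'tcp_rot': array([ 8.38650452e-01,  5.44668766e-01, -1.05934776e-03,  4.82541999e-04]), 'contact_force': array([-0.54481944, -0.75055589, -0.2487613 ]), 'wrist_torque': array([ 0.00237316, -0.01164985, -0.05180432]), 'opening': 0.999923159581321}
scene [[453.40734065   0.         320.0532352 ]
 [  0.         453.40734065 246.23201154]
 [  0.           0.           1.        ]] -0.02996568422298131 [[-0.44201946  0.89693406  0.0113178 ]
 [ 0.53885668  0.27559947 -0.7960392 ]
 [-0.71711385 -0.34576614 -0.60513924]] [ 0.21316876 -0.28896113  1.42651031]
top [[596.13405233   0.         325.46843902]
 [  0.         596.13405233 238.2556722 ]
 [  0.           0.           1.        ]] 0.004380000351787753 [[ 0.02546307 -0.99967279 -0.00243666]
 [-0.98204498 -0.02455815 -0.1870416 ]
 [ 0.18692056  0.00715556 -0.98234897]] [0.02730654 0.60824087 1.16160066]
wrist [[379.98616584   0.         321.86632994]
 [  0.         379.98616584 239.31021463]
 [  0.           0.           1.        ]] -0.07233460605969293 [[ 0.4067586   0.91353425 -0.00161484]
 [ 0.88215863 -0.39232781  0.26052839]
 [ 0.23736806 -0.10739671 -0.96546484]] [-0.67523375 -0.03313646  0.37886184]
```

View pics/scene0.png

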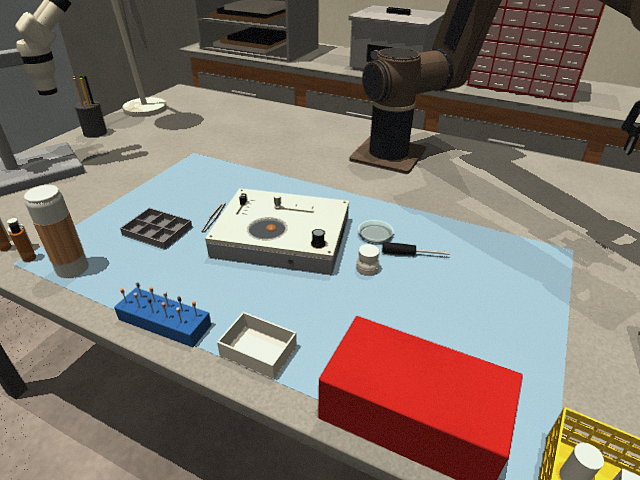

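View pics/top0.png

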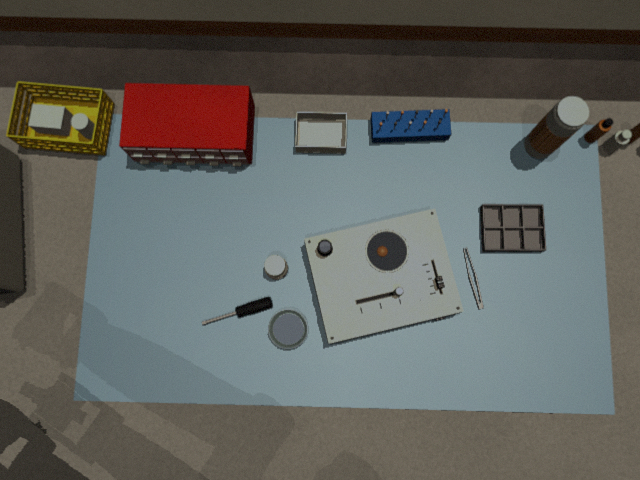

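View pics/wrist0.png

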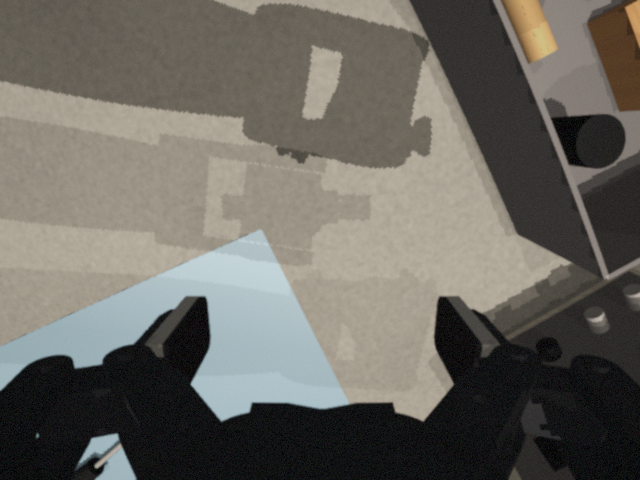

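The scene view shows the base at about (280,230). In the top view its corners are at about (305,238), (433,210), (461,312) and (330,342), with the post near (398,292), the dimmer near (439,283) and the stone near (383,251). Next I'll zoom in on both views.

```bash
cat > h.py <<'E'
import numpy as np,cv2,pickle
from scipy.spatial.transform import Rotation as Ro
def load(n): return pickle.load(open(f"pics/{n}.pkl","rb"))
def snap(cam,n):
    from plant import read_camera
    d=read_camera(cam); pickle.dump(d,open(f"pics/{n}.pkl","wb")); cv2.imwrite(f"pics/{n}.png",d["frame"][:,:,::-1]); return d
def ray(d,uv):
    K=d["intrinsics"]; y=np.array([(uv[0]-K[0,2])/K[0,0],(uv[1]-K[1,2])/K[1,1]])
    s=y.copy()
    for _ in range(30): s=y/(1+d["k1"]*(s@s))
    R=np.array(d["R"]);t=np.array(d["t"])
    v=R.T@np.array([s[0],s[1],1.]); return -R.T@t, v/np.linalg.norm(v)
def plane(d,uv,z):
    c,v=ray(d,uv); return c+v*(z-c[2])/v[2]
def tri(obs):
    A=np.zeros((3,3));b=np.zeros(3);L=[]
    for d,uv in obs:
        c,v=ray(d,uv);P=np.eye(3)-np.outer(v,v);A+=P;b+=P@c;L.append((c,P))
    X=np.linalg.solve(A,b); return X,[np.linalg.norm(P@(X-c))*1000 for c,P in L]
def proj(d,X):
    p=np.array(d["R"])@X+np.array(d["t"]); s=p[:2]/p[2]; s=s*(1+d["k1"]*(s@s)); K=d["intrinsics"]
    return np.array([K[0,0]*s[0]+K[0,2],K[1,1]*s[1]+K[1,2]])
def crop(n,x,y,w,h,s,out):
    d=load(n); c=d["frame"][y:y+h,x:x+w,::-1]; cv2.imwrite(f"pics/{out}.png",cv2.resize(c,None,fx=s,fy=s,interpolation=cv2.INTER_CUBIC))
E
python3 -c "
from h import *
crop('top0',295,200,180,150,4.4,'topc')
crop('scene0',200,180,160,100,5,'scenec')"
```

```text
(no output)
```

View pics/topc.png

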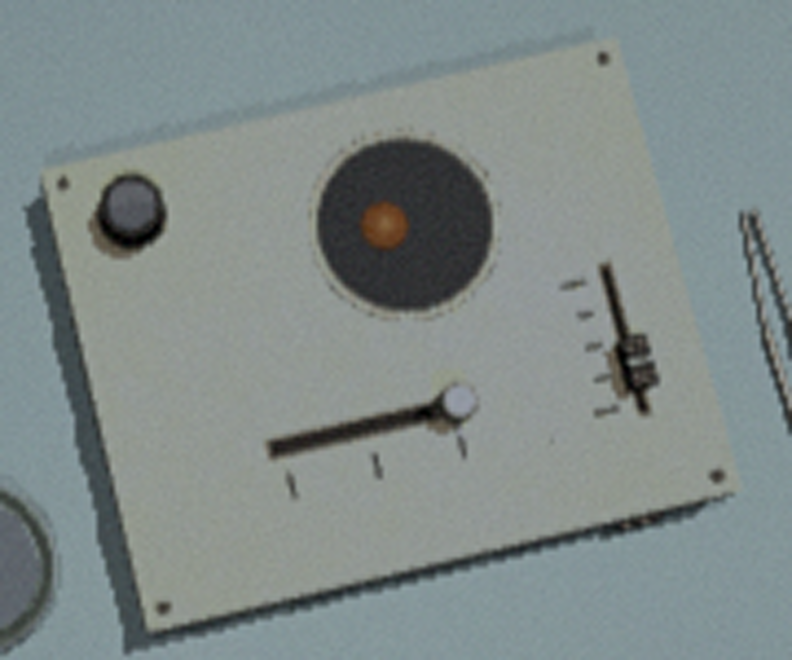

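View pics/scenec.png

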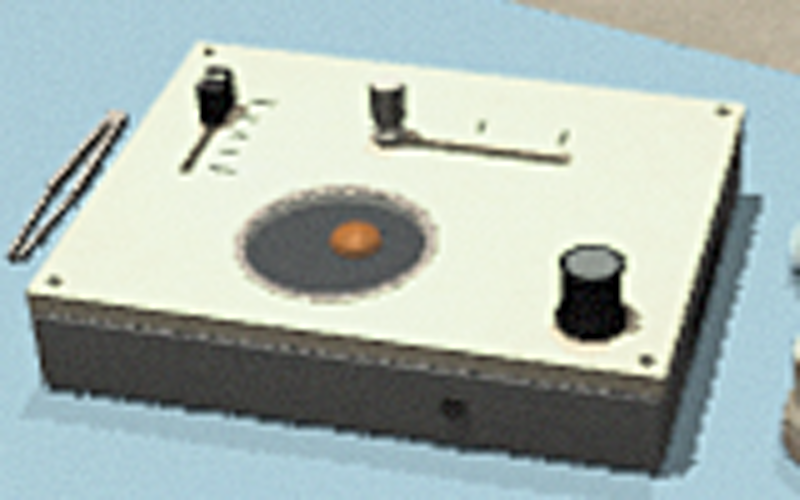

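The crops show four screws at the deck corners, the window with the stone, the post at the shut (right) mark, and the dimmer cap just above the second mark from the dark end. I'll triangulate the screws and the slot and mark points.

```bash
cat > m1.py <<'E'
from h import *
T=load('top0');S=load('scene0')
t=lambda x,y:((x+.5)/4.4-.5+295,(y+.5)/4.4-.5+200)
s=lambda x,y:((x+.5)/5-.5+200,(y+.5)/5-.5+180)
P={'RL':(t(63,183),s(647,360)),'RR':(t(603,58),s(54,281)),'FR':(t(717,476),s(207,51)),'FL':(t(163,608),s(723,111)),
'win':(t(406,224),s(338,243)),'posttop':(t(460,398),s(388,88)),'open_mark':(t(292,486),s(563,137)),'half_mark':(t(377,466),s(482,125)),'captop':(t(642,360),s(217,74)),'louptop':(t(132,203),s(594,265)),'stone':(t(384,225),s(356,237))}
R={}
for k,(a,b) in P.items():
    X,e=tri([(T,a),(S,b)]); R[k]=X; print(k,np.round(X*1000,1),np.round(e,1), 'planeT56',np.round(plane(T,a,.056)[:2]*1000,1),'S56',np.round(plane(S,b,.056)[:2]*1000,1))
# fit of base: screws
c=np.mean([R[k] for k in('RL','RR','FR','FL')],0)
fwd=(R['RL']+R['RR']-R['FL']-R['FR']); lef=(R['RL']+R['FL']-R['RR']-R['FR'])
print(c*1000,np.arctan2(fwd[1],fwd[0]),np.arctan2(-lef[0],lef[1]),np.linalg.norm(fwd)/2,np.linalg.norm(lef)/2)
yaw=np.arctan2(fwd[1]-lef[0],fwd[0]+lef[1]);M=np.array([[np.cos(yaw),-np.sin(yaw)],[np.sin(yaw),np.cos(yaw)]])
print('yaw',yaw)
for k in R: print(k,np.round((M.T@(R[k][:2]-c[:2]))*1000,1))
E
python3 m1.py
```

```text
RL [600.3  77.1  56.2] [0.8 0.8] planeT56 [600.6  76.3] S56 [599.8  77.8]
RR [ 666.1 -174.3   56. ] [0.7 0.7] planeT56 [ 666.6 -175. ] S56 [ 666.  -173.5]
FR [ 472.7 -225.4   56.1] [0.2 0.2] planeT56 [ 472.6 -225.2] S56 [ 472.7 -225.7]
FL [406.7  26.   55.9] [0.8 0.8] planeT56 [407.   25.3] S56 [406.6  26.9]
win [584.8 -82.   54.8] [1.4 1.4] planeT56 [585.3 -83.2] S56 [585.9 -79.7]
posttop [ 501.7 -103.9   83.8] [1.3 1.3] planeT56 [ 505.2 -108.4] S56 [ 462.1 -127.2]
open_mark [462.9 -31.6  56. ] [0.6 0.6] planeT56 [463.2 -32.1] S56 [462.7 -31. ]
half_mark [472.8 -69.9  57.2] [0.7 0.7] planeT56 [473.2 -70.7] S56 [470.9 -70.2]
captop [ 521.2 -186.1   79.4] [1.4 1.4] planeT56 [ 524.8 -191.7] S56 [ 489.1 -208.7]
louptop [586.3  44.9  85.1] [1.3 1.3] planeT56 [592.  44.] S56 [549.3  28.3]
stone [583.6 -72.1  60.3] [0.5 0.5] planeT56 [584.6 -73. ] S56 [578.3 -75. ]
[536.45558512 -74.16355711  56.02218502] 0.2580616494462446 0.25655918788761894 0.2001369002860067 0.2599337556547467
yaw 0.2572127787098755
RL [100.2 130. ]
RR [  99.9 -129.9]
FR [-100.1 -130.1]
FL [-100.   129.9]
win [ 44.8 -19.9]
posttop [-41.2 -19.9]
open_mark [-60.3  59.9]
half_mark [-60.5  20.3]
captop [ -43.2 -104.4]
louptop [ 78.5 102.5]
stone [ 46.1 -10. ]
```

Everything agrees with the text: screw height 56 mm, a 200×260 screw rectangle, and window and marks within 1 mm. The base centre is (536.5, −74.2) mm with yaw 0.257, and the dimmer is at about q = 17 mm. I'll turn the tool so that its x points along the base's y and its y along the base's x, then traverse.

```bash
python3 -m jog '[{"rz":-6.46},{"rz":-6.46},{"rz":-6.46},{"rz":-6.46},{"rz":-6.46},{"rz":-6.46}]' 20
python3 -m jog '[{"x":-30,"y":25},{"x":-35,"y":20},{"x":-38,"y":15},{"x":-40},{"x":-40},{"x":-40},{"x":-40},{"x":-40}]'
python3 -m jog '[{"x":-40},{"x":-40},{"x":-40},{"x":-40},{"x":-40},{"x":-40},{"x":-40},{"x":-20}]'
cat > st.py <<'E'
from h import *
from plant import get_state
c=np.array([536.46,-74.16]);yaw=.2572;M=np.array([[np.cos(yaw),-np.sin(yaw)],[np.sin(yaw),np.cos(yaw)]])
def st():
    s=get_state();p=np.array(s["eef_pos"])*1000;Rm=Ro.from_quat(s["tcp_rot"]).as_matrix()
    g=p+Rm[:,2]*155
    print('t',round(s["time"],2),'TCP base xy',np.round(M.T@(p[:2]-c),1),'z',round(p[2],1),'grasp base xy',np.round(M.T@(g[:2]-c),1),'z',round(g[2],1),
     'tool x angle err',round(np.degrees(np.arctan2(Rm[1,0],Rm[0,0]))-np.degrees(yaw)-90,2),'zaxis',np.round(Rm[:,2],4),'open',round(s["opening"],3),'F base',np.round(M.T@s["contact_force"][:2],1),round(s["contact_force"][2],1),'q6',s["qpos"][5])
if __name__=="__main__": st()
E
python3 st.py
```

```text
t 0.15 TCP base xy [-77.8 734.6] z 403.6 grasp base xy [-78.  734.4] z 248.6 tool x angle err -38.73 zaxis [-0.001  -0.0015 -1.    ] open 0.998 F base [0.6 0.7] 0.6 q6 -0.15000214163530728$[0]: bad value
$[0]: bad value
$[0]: bad value
```

```bash
python3 -m jog '[{"grip":0,"rz":-6.46},{"grip":0,"rz":-6.46},{"grip":0,"rz":-6.46},{"grip":0,"rz":-6.46},{"grip":0,"rz":-6.46},{"grip":0,"rz":-6.46}]' 20; python3 -m jog -h | head -20
```

```text
$[0]: bad value
invalid input: not JSON, or not a number
```

```bash
python3 -m jog '[{"grip":0,"x":0,"y":0,"z":0,"rx":0,"ry":0,"rz":-6.46},{"grip":0,"x":0,"y":0,"z":0,"rx":0,"ry":0,"rz":-6.46},{"grip":0,"x":0,"y":0,"z":0,"rx":0,"ry":0,"rz":-6.46},{"grip":0,"x":0,"y":0,"z":0,"rx":0,"ry":0,"rz":-6.46},{"grip":0,"x":0,"y":0,"z":0,"rx":0,"ry":0,"rz":-6.46},{"grip":0,"x":0,"y":0,"z":0,"rx":0,"ry":0,"rz":-6.46}]' 20; python3 st.py
```

```text
time: 0.65
eef_pos: [0.2744, 0.6166, 0.4041]
tcp_rot: [0.608, 0.794, -0.001, 0.0]
contact_force: [0.1, 0.3, 0.2]
opening: 1.003
t 0.65 TCP base xy [-77.7 734.7] z 404.1 grasp base xy [-77.9 734.6] z 249.1 tool x angle err 0.35 zaxis [-6.e-04 -9.e-04 -1.e+00] open 1.003 F base [0.2 0.2] 0.2 q6 -0.8320470186006043
```

```bash
python3 -m jog '[{"grip":0,"x":-30,"y":25,"z":0,"rx":0,"ry":0,"rz":0.3},{"grip":0,"x":-35,"y":20,"z":0,"rx":0,"ry":0,"rz":0},{"grip":0,"x":-38,"y":15,"z":0,"rx":0,"ry":0,"rz":0},{"grip":0,"x":-40,"y":0,"z":0,"rx":0,"ry":0,"rz":0},{"grip":0,"x":-40,"y":0,"z":0,"rx":0,"ry":0,"rz":0},{"grip":0,"x":-40,"y":0,"z":0,"rx":0,"ry":0,"rz":0},{"grip":0,"x":-40,"y":0,"z":0,"rx":0,"ry":0,"rz":0},{"grip":0,"x":-40,"y":0,"z":0,"rx":0,"ry":0,"rz":0}]' && python3 -m jog '[{"grip":0,"x":-40,"y":0,"z":0,"rx":0,"ry":0,"rz":0},{"grip":0,"x":-40,"y":0,"z":0,"rx":0,"ry":0,"rz":0},{"grip":0,"x":-40,"y":0,"z":0,"rx":0,"ry":0,"rz":0},{"grip":0,"x":-40,"y":0,"z":0,"rx":0,"ry":0,"rz":0},{"grip":0,"x":-40,"y":0,"z":0,"rx":0,"ry":0,"rz":0},{"grip":0,"x":-40,"y":0,"z":0,"rx":0,"ry":0,"rz":0},{"grip":0,"x":-40,"y":0,"z":0,"rx":0,"ry":0,"rz":0},{"grip":0,"x":-30,"y":-20,"z":0,"rx":0,"ry":0,"rz":0}]' && python3 -c "
from h import *
snap('wrist','w1')" && python3 st.py
```

```text
time: 1.32
eef_pos: [0.4083, 0.3366, 0.4043]
tcp_rot: [0.612, 0.791, -0.0, -0.0]
contact_force: [0.5, 0.4, 1.1]
opening: 1.001
time: 1.98
eef_pos: [0.4678, 0.0306, 0.405]
tcp_rot: [0.613, 0.79, 0.0, 0.001]
contact_force: [0.2, -0.3, 1.1]
opening: 1.003
t 2.03 TCP base xy [-42.5 116. ] z 404.4 grasp base xy [-43.  115.4] z 249.4 tool x angle err -0.52 zaxis [-0.0021 -0.0045 -1.    ] open 0.999 F base [ 1. -1.] -1.0 q6 -1.9761224566242765
```

View pics/w1.png

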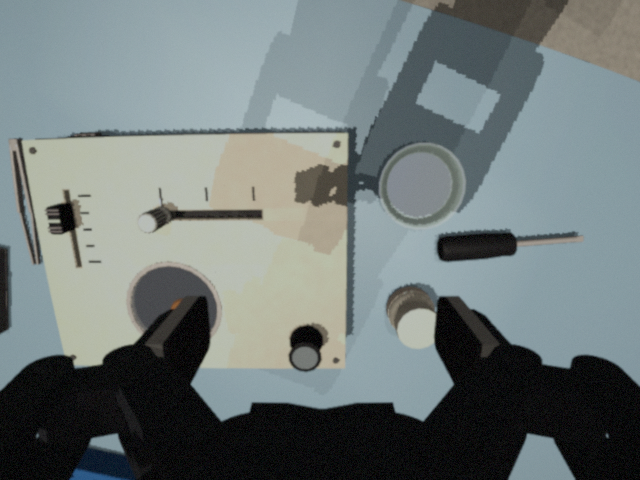

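The wrist view shows the dimmer cap at (61,218), the post at (155,218) and the marks clearly. I'll move on to above the cap, part-closing the gripper on the way.

```bash
python3 -m jog '[{"grip":0.45,"x":-38,"y":0,"z":0,"rx":0,"ry":0,"rz":0},{"grip":0.45,"x":-38,"y":0,"z":10,"rx":0,"ry":0,"rz":0},{"grip":0.45,"x":-38,"y":0,"z":14,"rx":0,"ry":0,"rz":0},{"grip":0.45,"x":-38,"y":0,"z":14,"rx":0,"ry":0,"rz":0},{"grip":0.45,"x":-38,"y":0,"z":14,"rx":0,"ry":0,"rz":0},{"grip":0.45,"x":-30,"y":0,"z":14,"rx":0,"ry":0,"rz":0},{"grip":0.45,"x":0,"y":0,"z":14,"rx":0,"ry":0,"rz":0},{"grip":0.45,"x":0,"y":0,"z":0,"rx":0,"ry":0,"rz":0}]' && python3 -c "
from h import *
snap('wrist','w2')" && python3 st.py
```

```text
time: 2.7
eef_pos: [0.5204, -0.1809, 0.3209]
tcp_rot: [0.614, 0.79, -0.0, -0.004]
contact_force: [-1.1, 0.7, -0.1]
opening: 0.551
t 2.75 TCP base xy [-42.2 -98.4] z 322.4 grasp base xy [-42.8 -97.8] z 167.4 tool x angle err -0.36 zaxis [-0.0045  0.0028 -1.    ] open 0.545 F base [-0.5  0.4] 0.9 q6 -2.338988765555703
```

View pics/w2.png

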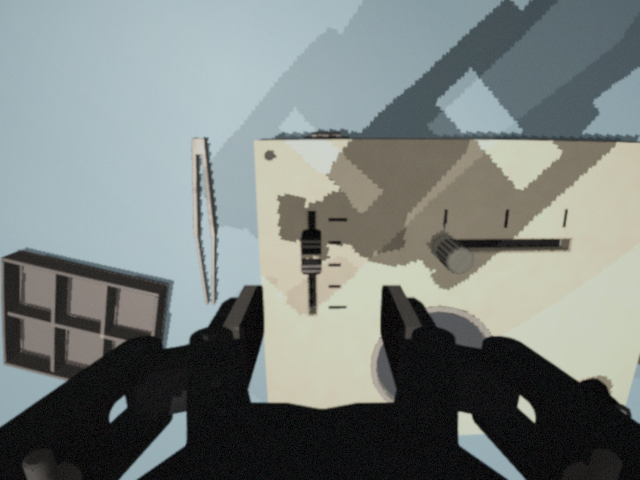

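The cap is at (312,250) and the post top at (459,258). I'll zoom in to measure the cap.

```bash
python3 -c "
from h import *
crop('w2',260,190,100,140,5,'w2c')
crop('w1',30,180,80,100,6,'w1c')"
```

```text
(no output)
```

View pics/w2c.png

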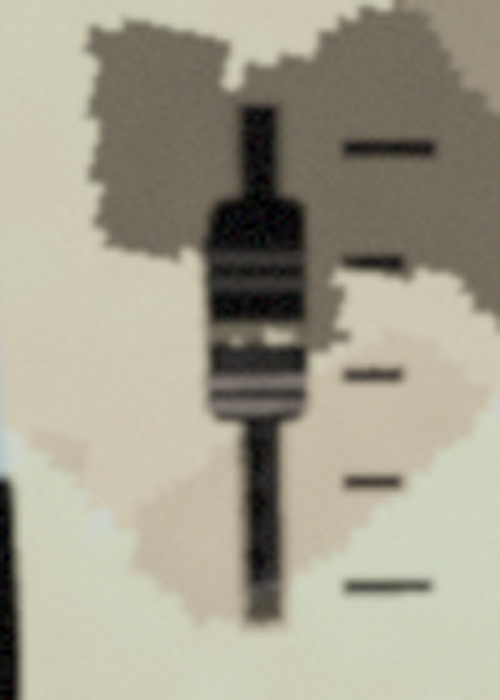

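View pics/w1c.png

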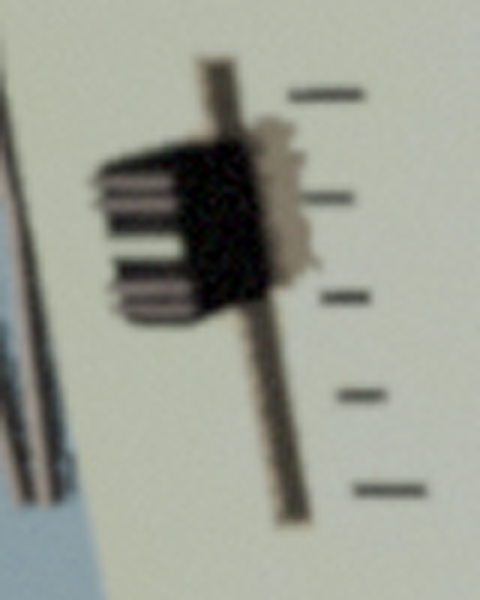

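```bash
cat > m2.py <<'E'
from st import *
A=load('w2');B=load('w1');S=load('scene0');T=load('top0')
a=lambda x,y:((x+.5)/5-.5+260,(y+.5)/5-.5+190)
b=lambda x,y:((x+.5)/6-.5+30,(y+.5)/6-.5+180)
bf=lambda X:np.round(np.r_[M.T@(X[:2]*1000-c),X[2]*1000],1)
for p in [(345,148),(345,262),(345,374),(345,482),(345,586)]: print('mark w2',bf(plane(A,a(*p),.056)))
for p in [(290,95),(306,198),(322,297),(338,396),(353,490)]: print('mark w1',bf(plane(B,b(*p),.056)))
X,e=tri([(A,a(257,336)),(B,b(146,246))]);print('cap line',bf(X),e)
print('at z 78', bf(plane(A,a(257,336),.078)), bf(plane(B,b(146,246),.078)))
X,e=tri([(A,(458,262)),(B,(149,223))]);print('post',bf(X),e)
E
python3 m2.py
```

```text
mark w2 [-59.3 -92.1  56. ]
mark w2 [-44.4 -92.2  56. ]
mark w2 [-29.2 -92.2  56. ]
mark w2 [-14.1 -92.2  56. ]
mark w2 [  0.9 -92.3  56. ]
mark w1 [-59.5 -92.6  56. ]
mark w1 [-44.2 -92.7  56. ]
mark w1 [-29.3 -92.8  56. ]
mark w1 [-14.  -92.9  56. ]
mark w1 [  0.9 -93.1  56. ]
cap line [ -41.8 -103.    78.1] [np.float64(0.2710244529412228), np.float64(0.2710244529412342)]
at z 78 [ -41.4 -103.    78. ] [ -42.  -102.9   78. ]
post [-40.  -17.8  84.3] [np.float64(0.5717867967570284), np.float64(0.5717867967571717)]
```

The two wrist views, the overhead pair and the text agree within 1–2 mm: cap at x ≈ −42, y ≈ −104, top at z = 78. I'll descend to a grasp height of about 79 mm, keeping the tips clear of the deck.

```bash
python3 -m jog '[{"grip":0.5,"x":-6,"y":0.5,"z":10,"rx":0,"ry":0,"rz":0.2},{"grip":0.5,"x":0,"y":0,"z":20,"rx":0,"ry":0,"rz":0},{"grip":0.5,"x":0,"y":0,"z":20,"rx":0,"ry":0,"rz":0},{"grip":0.5,"x":0,"y":0,"z":15,"rx":0,"ry":0,"rz":0},{"grip":0.5,"x":0,"y":0,"z":10,"rx":0,"ry":0,"rz":0},{"grip":0.5,"x":0,"y":0,"z":7,"rx":0,"ry":0,"rz":0},{"grip":0.5,"x":0,"y":0,"z":5,"rx":0,"ry":0,"rz":0},{"grip":0.5,"x":0,"y":0,"z":0,"rx":0,"ry":0,"rz":0}]' && python3 -c "
from h import *
snap('wrist','w3')" && python3 st.py
```

```text
time: 3.42
eef_pos: [0.5234, -0.1851, 0.2374]
tcp_rot: [0.614, 0.79, -0.0, -0.0]
contact_force: [0.5, 1.0, -0.0]
opening: 0.497
t 3.47 TCP base xy [ -40.7 -104.2] z 238.0 grasp base xy [ -40.7 -104.3] z 83.0 tool x angle err -0.44 zaxis [ 4.e-04 -2.e-04 -1.e+00] open 0.493 F base [0.3 0.6] 0.5 q6 -2.3430640701154872
```

View pics/w3.png

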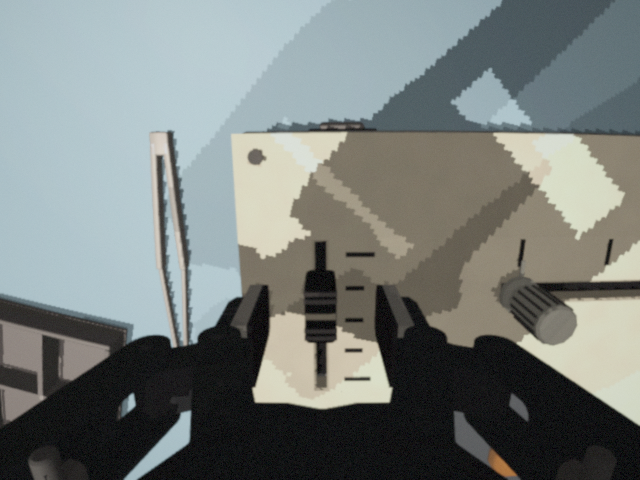

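The cap sits centred between the fingers. I'll nudge slightly and close.

```bash
python3 -m jog '[{"grip":0.5,"x":0,"y":-1,"z":2,"rx":0,"ry":0,"rz":0},{"grip":0.5,"x":0,"y":0,"z":0,"rx":0,"ry":0,"rz":0},{"grip":0.8,"x":0,"y":0,"z":0,"rx":0,"ry":0,"rz":0},{"grip":0.9,"x":0,"y":0,"z":0,"rx":0,"ry":0,"rz":0},{"grip":1,"x":0,"y":0,"z":0,"rx":0,"ry":0,"rz":0},{"grip":1,"x":0,"y":0,"z":0,"rx":0,"ry":0,"rz":0},{"grip":1,"x":0,"y":0,"z":0,"rx":0,"ry":0,"rz":0}]' 20 && python3 -c "
from h import *
snap('wrist','w4')" && python3 st.py
```

```text
time: 4.05
eef_pos: [0.5226, -0.1858, 0.2363]
tcp_rot: [0.614, 0.79, -0.0, 0.0]
contact_force: [-1.0, -0.6, 1.8]
opening: 0.131
t 4.1 TCP base xy [ -41.8 -104.5] z 236.2 grasp base xy [ -41.8 -104.6] z 81.2 tool x angle err -0.45 zaxis [ 5.e-04 -5.e-04 -1.e+00] open 0.133 F base [-0.5 -0.6] 1.8 q6 -2.3445615722497144
```

View pics/w4.png

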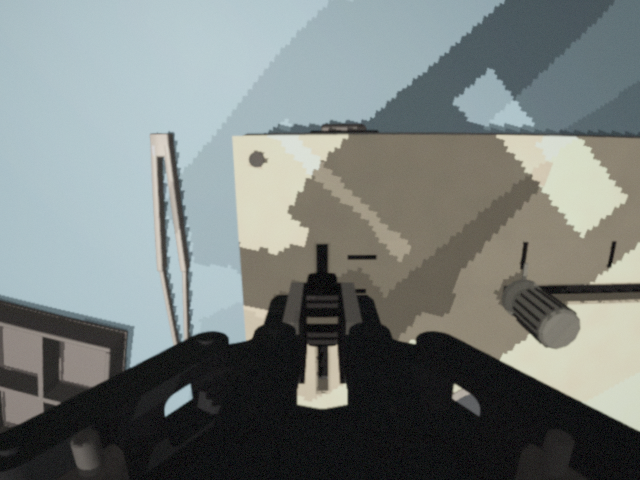

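It is gripped: the opening is about 11–12 mm, matching the cap's width. Now slide 27 mm along +y.

```bash
python3 -m jog '[{"grip":1,"x":0,"y":3,"z":0,"rx":0,"ry":0,"rz":0},{"grip":1,"x":0,"y":5,"z":0,"rx":0,"ry":0,"rz":0},{"grip":1,"x":0,"y":6,"z":0,"rx":0,"ry":0,"rz":0},{"grip":1,"x":0,"y":6,"z":0,"rx":0,"ry":0,"rz":0},{"grip":1,"x":0,"y":4,"z":0,"rx":0,"ry":0,"rz":0},{"grip":1,"x":0,"y":3,"z":0,"rx":0,"ry":0,"rz":0},{"grip":1,"x":0,"y":0,"z":0,"rx":0,"ry":0,"rz":0},{"grip":1,"x":0,"y":0,"z":0,"rx":0,"ry":0,"rz":0}]' && python3 st.py && python3 -c "
from h import *
snap('wrist','w5');snap('top','t5');crop('w5',240,220,180,135,4.4,'w5c');crop('t5',395,240,80,80,6,'t5c')"
```

```text
time: 4.77
eef_pos: [0.5495, -0.1788, 0.2362]
tcp_rot: [0.614, 0.789, 0.001, 0.001]
contact_force: [1.1, 1.3, 5.5]
opening: 0.133
t 4.77 TCP base xy [ -14.  -104.5] z 236.2 grasp base xy [ -13.7 -104.6] z 81.2 tool x angle err -0.46 zaxis [ 0.0023 -0.     -1.    ] open 0.133 F base [1.4 1. ] 5.5 q6 -2.3109390152926323
```

View pics/w5c.png

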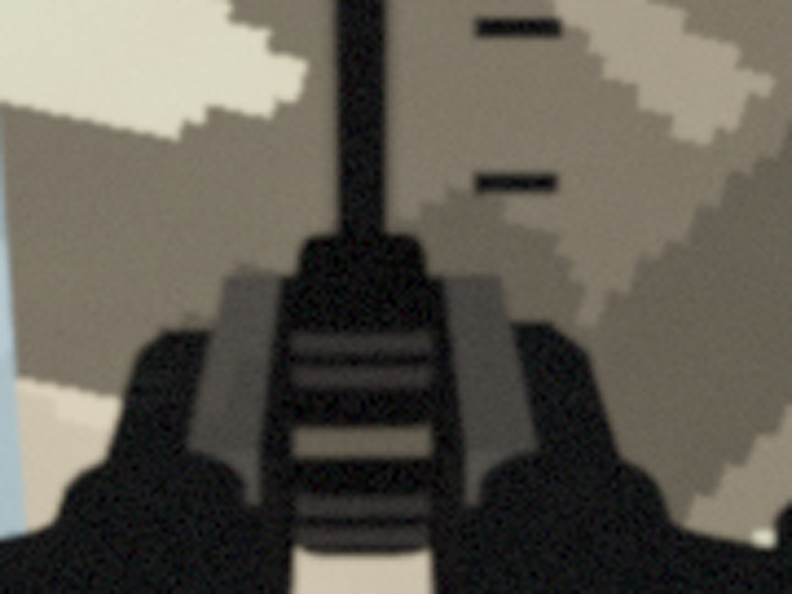

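View pics/t5.png

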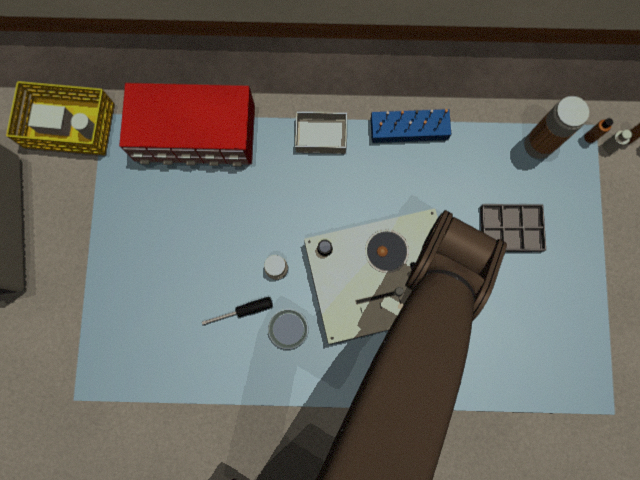

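The cap is held between the pads with its white line at crop (362,443), and two slot marks are still visible at crop (517,27) and (515,183). I'll locate the line relative to those marks.

```bash
cat > m3.py <<'E'
from st import *
A=load('w5');a=lambda x,y:((x+.5)/4.4-.5+240,(y+.5)/4.4-.5+220)
bf=lambda X:np.round(np.r_[M.T@(X[:2]*1000-c),X[2]*1000],1)
for p in [(478,27),(478,183)]: print(bf(plane(A,a(*p),.056)))
print('line',bf(plane(A,a(362,443),.078)))
st()
E
python3 m3.py
```

```text
[-44.3 -92.3  56. ]
[-29.2 -92.1  56. ]
line [ -13.5 -103.2   78. ]
t 4.87 TCP base xy [ -14.3 -104.5] z 236.2 grasp base xy [ -13.9 -104.6] z 81.2 tool x angle err -0.47 zaxis [ 0.0022 -0.     -1.    ] open 0.131 F base [2.3 0.9] 4.8 q6 -2.310988116514374
```

The line is at about −14.2 once corrected for the mark offset, so it is roughly 0.8 mm too far. I'll pull back 0.7 mm, let go and rise.

```bash
python3 -m jog '[{"grip":1,"x":0,"y":-0.7,"z":0,"rx":0,"ry":0,"rz":0},{"grip":1,"x":0,"y":0,"z":0,"rx":0,"ry":0,"rz":0},{"grip":0.5,"x":0,"y":0,"z":0,"rx":0,"ry":0,"rz":0},{"grip":0.5,"x":0,"y":0,"z":0,"rx":0,"ry":0,"rz":0},{"grip":0.5,"x":0,"y":0,"z":0,"rx":0,"ry":0,"rz":0},{"grip":0.5,"x":0,"y":0,"z":-15,"rx":0,"ry":0,"rz":0},{"grip":0.5,"x":0,"y":0,"z":-30,"rx":0,"ry":0,"rz":0},{"grip":0.5,"x":0,"y":-20,"z":-30,"rx":0,"ry":0,"rz":0}]' && python3 -m jog '[{"grip":0.5,"x":0,"y":-20,"z":-15,"rx":0,"ry":0,"rz":0},{"grip":0.5,"x":0,"y":-10,"z":0,"rx":0,"ry":0,"rz":0},{"grip":0.5,"x":0,"y":0,"z":0,"rx":0,"ry":0,"rz":0},{"grip":0.5,"x":0,"y":0,"z":0,"rx":0,"ry":0,"rz":0}]' && python3 st.py && python3 -c "
from h import *
snap('wrist','w6');snap('scene','s6');crop('w6',240,170,150,110,5,'w6c');crop('s6',200,180,160,100,5,'s6c')"
```

```text
time: 5.53
eef_pos: [0.5292, -0.1838, 0.3098]
tcp_rot: [0.613, 0.79, 0.0, -0.001]
contact_force: [-0.0, -1.2, 0.8]
opening: 0.503
time: 5.87
eef_pos: [0.4988, -0.1914, 0.3241]
tcp_rot: [0.614, 0.789, 0.0, -0.001]
contact_force: [-0.5, 0.5, 0.3]
opening: 0.501
t 5.87 TCP base xy [ -66.3 -103.8] z 324.1 grasp base xy [ -66.5 -103.6] z 169.1 tool x angle err -0.54 zaxis [-0.0017  0.0014 -1.    ] open 0.501 F base [-0.3  0.6] 0.3 q6 -2.3751955446847544
```

View pics/w6.png

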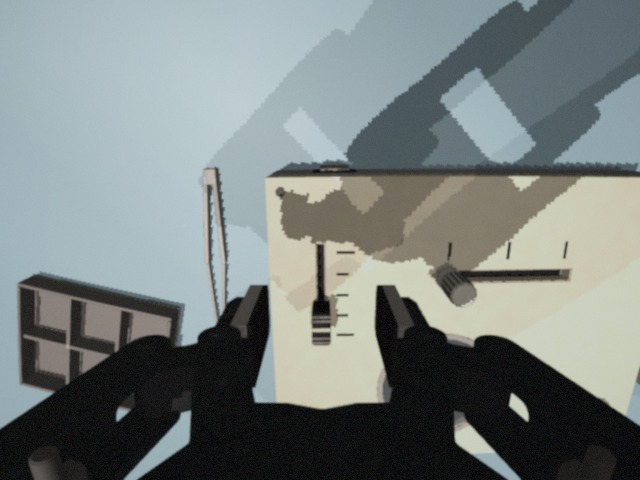

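View pics/s6c.png

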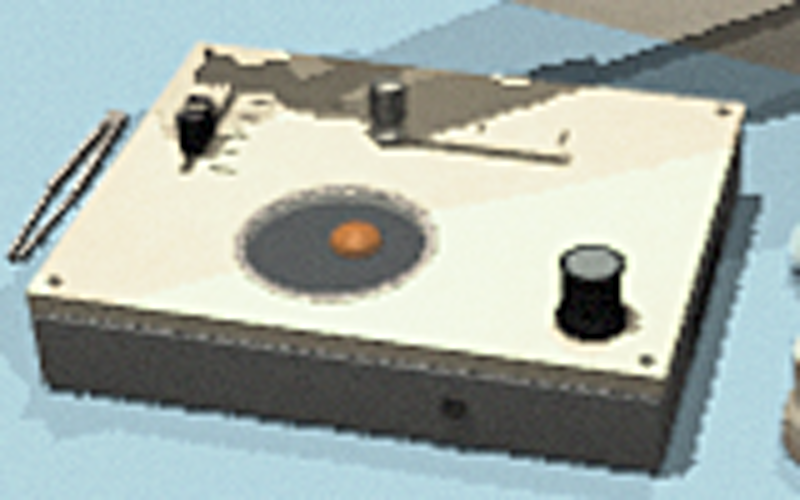

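The cap is released at (321,325) near the fourth mark, and the rest of the scene is unchanged. Checking the crop.

```bash
python3 -c "
from h import *
crop('w6',280,235,100,120,5,'w6c')"
```

```text
(no output)
```

View pics/w6c.png

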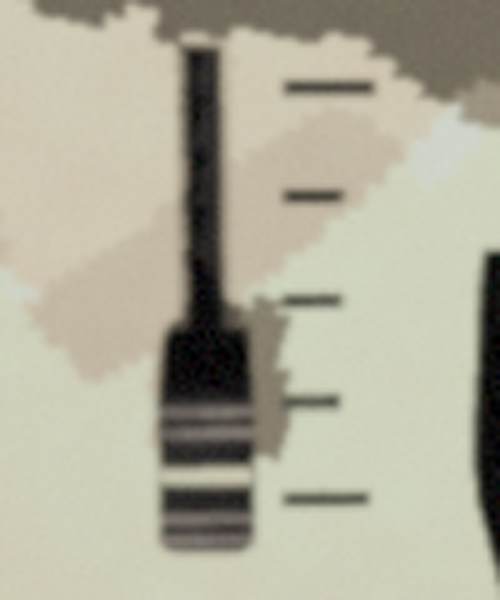

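```bash
cat > m4.py <<'E'
from st import *
A=load('w6');a=lambda x,y:((x+.5)/5-.5+280,(y+.5)/5-.5+235)
bf=lambda X:np.round(np.r_[M.T@(X[:2]*1000-c),X[2]*1000],1)
for p in [(286,88),(286,196),(286,300),(286,402),(286,498)]: print(bf(plane(A,a(*p),.056)))
print('line',bf(plane(A,a(206,477),.078)))
print('front/back top',bf(plane(A,a(206,404),.078)),bf(plane(A,a(206,548),.078)))
S=load('scene0');s6=load('s6')
X,e=tri([(A,a(206,477)),(s6,((196+.5)/5-.5+200,(104+.5)/5-.5+180))]);print(bf(X),e)
st()
E
python3 m4.py
```

```text
[-59.1 -92.2  56. ]
[-44.1 -92.2  56. ]
[-29.1 -92.2  56. ]
[-13.9 -92.2  56. ]
[  0.9 -92.2  56. ]
line [ -14.5 -103.2   78. ]
front/back top [ -24.7 -103.1   78. ] [  -4.4 -103.3   78. ]
[ -15.3 -103.3   79.4] [np.float64(0.1316179001270638), np.float64(0.1316179001270928)]
t 5.97 TCP base xy [ -65.7 -103.8] z 323.8 grasp base xy [ -66.  -103.4] z 168.8 tool x angle err -0.48 zaxis [-0.0025  0.0018 -1.    ] open 0.503 F base [-0.5 -0.2] 0.1 q6 -2.37536845123777
```

The dimmer is at three quarters within about 0.5 mm and released. Next is above the post, at base (−42, −20).

```bash
python3 -m jog '[{"grip":0.45,"x":20,"y":6,"z":0,"rx":0,"ry":0,"rz":0.4},{"grip":0.45,"x":25,"y":8,"z":0,"rx":0,"ry":0,"rz":0},{"grip":0.45,"x":23,"y":6,"z":0,"rx":0,"ry":0,"rz":0},{"grip":0.45,"x":15.5,"y":4,"z":0,"rx":0,"ry":0,"rz":0},{"grip":0.45,"x":0,"y":0,"z":20,"rx":0,"ry":0,"rz":0},{"grip":0.45,"x":0,"y":0,"z":15,"rx":0,"ry":0,"rz":0},{"grip":0.45,"x":0,"y":0,"z":0,"rx":0,"ry":0,"rz":0},{"grip":0.45,"x":0,"y":0,"z":0,"rx":0,"ry":0,"rz":0}]' && python3 st.py && python3 -c "
from h import *
snap('wrist','w7')"
```

```text
time: 6.63
eef_pos: [0.5024, -0.1042, 0.2888]
tcp_rot: [0.616, 0.787, -0.001, -0.002]
contact_force: [-0.5, 0.2, 0.9]
opening: 0.55
t 6.63 TCP base xy [-40.5 -20.4] z 288.8 grasp base xy [-41.1 -20. ] z 133.8 tool x angle err -0.84 zaxis [-0.004   0.0018 -1.    ] open 0.55 F base [-0.5  0.3] 0.9 q6 -2.2158873300638793
```

View pics/w7.png

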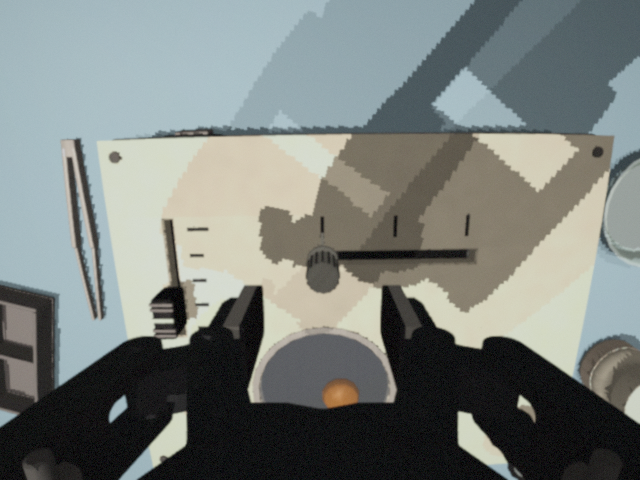

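The post is centred between the fingers at (322,270). I'll descend around it, fixing the 0.8° yaw error.

```bash
python3 -m jog '[{"grip":0.45,"x":0,"y":-0.5,"z":12,"rx":0,"ry":0,"rz":-0.8},{"grip":0.45,"x":0,"y":0,"z":15,"rx":0,"ry":0,"rz":0},{"grip":0.45,"x":0,"y":0,"z":12,"rx":0,"ry":0,"rz":0},{"grip":0.45,"x":0,"y":0,"z":8,"rx":0,"ry":0,"rz":0},{"grip":0.45,"x":0,"y":0,"z":5,"rx":0,"ry":0,"rz":0},{"grip":0.45,"x":0,"y":0,"z":0,"rx":0,"ry":0,"rz":0},{"grip":0.45,"x":0,"y":0,"z":0,"rx":0,"ry":0,"rz":0}]' && python3 st.py && python3 -c "
from h import *
snap('wrist','w8')"
```

```text
time: 7.27
eef_pos: [0.5022, -0.105, 0.2387]
tcp_rot: [0.611, 0.792, -0.0, -0.0]
contact_force: [0.1, 0.2, 0.6]
opening: 0.548
t 7.27 TCP base xy [-41.  -21.1] z 238.7 grasp base xy [-41.  -21.1] z 83.7 tool x angle err -0.08 zaxis [-1.e-04  1.e-04 -1.e+00] open 0.548 F base [0.1 0.1] 0.6 q6 -2.230648143307586
```

View pics/w8.png

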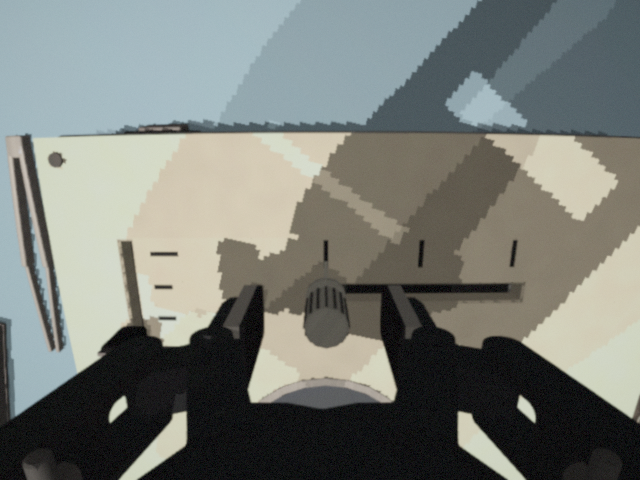

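```bash
python3 -m jog '[{"grip":0.45,"x":0.5,"y":-0.5,"z":4,"rx":0,"ry":0,"rz":0},{"grip":0.6,"x":0,"y":0,"z":0,"rx":0,"ry":0,"rz":0},{"grip":0.75,"x":0,"y":0,"z":0,"rx":0,"ry":0,"rz":0},{"grip":0.9,"x":0,"y":0,"z":0,"rx":0,"ry":0,"rz":0},{"grip":1,"x":0,"y":0,"z":0,"rx":0,"ry":0,"rz":0},{"grip":1,"x":0,"y":0,"z":0,"rx":0,"ry":0,"rz":0},{"grip":1,"x":0,"y":0,"z":0,"rx":0,"ry":0,"rz":0}]' 60 && python3 st.py && python3 -c "
from h import *
snap('wrist','w9')"
```

```text
time: 7.9
eef_pos: [0.5015, -0.104, 0.2352]
tcp_rot: [0.611, 0.791, 0.0, -0.001]
contact_force: [-1.5, 4.5, 5.5]
opening: 0.166
t 7.9 TCP base xy [-41.4 -20. ] z 235.2 grasp base xy [-41.5 -19.7] z 80.2 tool x angle err -0.09 zaxis [-6.0e-04  1.6e-03 -1.0e+00] open 0.166 F base [-0.3  4.8] 5.5 q6 -2.2303459301691904
```

View pics/w9.png

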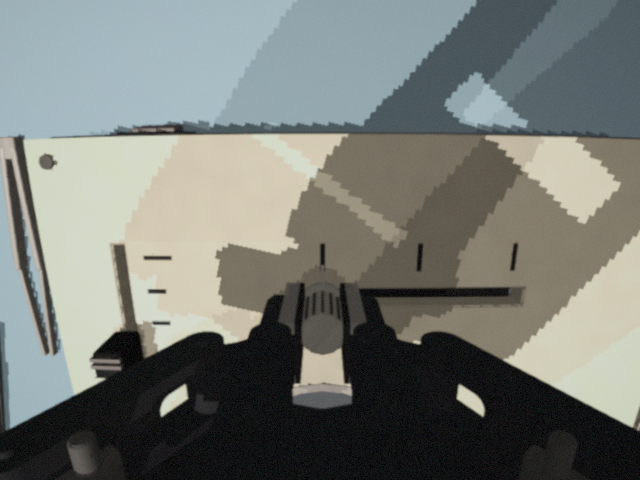

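The post is gripped, with an opening consistent with 16 mm. Now slide 40 mm left.

```bash
python3 -m jog '[{"grip":1,"x":3,"y":0,"z":0,"rx":0,"ry":0,"rz":0},{"grip":1,"x":6,"y":0,"z":0,"rx":0,"ry":0,"rz":0},{"grip":1,"x":8,"y":0,"z":0,"rx":0,"ry":0,"rz":0},{"grip":1,"x":8,"y":0,"z":0,"rx":0,"ry":0,"rz":0},{"grip":1,"x":8,"y":0,"z":0,"rx":0,"ry":0,"rz":0},{"grip":1,"x":5,"y":0,"z":0,"rx":0,"ry":0,"rz":0},{"grip":1,"x":2,"y":0,"z":0,"rx":0,"ry":0,"rz":0},{"grip":1,"x":0,"y":0,"z":0,"rx":0,"ry":0,"rz":0}]' && python3 -m jog '[{"grip":1,"x":0,"y":0,"z":0,"rx":0,"ry":0,"rz":0},{"grip":1,"x":0,"y":0,"z":0,"rx":0,"ry":0,"rz":0}]' && python3 st.py && python3 -c "
from h import *
snap('wrist','w10');snap('scene','s10');snap('top','t10');crop('s10',200,180,160,100,5,'s10c');crop('w10',180,220,200,150,4,'w10c');crop('t10',295,200,180,150,4.4,'t10c')"
```

```text
time: 8.62
eef_pos: [0.4915, -0.0663, 0.2352]
tcp_rot: [0.61, 0.792, -0.001, 0.002]
contact_force: [-1.2, -6.6, 1.4]
opening: 0.161
time: 8.78
eef_pos: [0.4916, -0.0666, 0.2352]
tcp_rot: [0.611, 0.792, -0.001, 0.002]
contact_force: [-0.9, -5.7, 1.0]
opening: 0.164
t 8.78 TCP base xy [-41.5  18.7] z 235.2 grasp base xy [-41.4  18. ] z 80.2 tool x angle err 0.0 zaxis [ 0.0017 -0.0043 -1.    ] open 0.164 F base [-2.3 -5.3] 1.0 q6 -2.164293316707702
```

View pics/w10c.png

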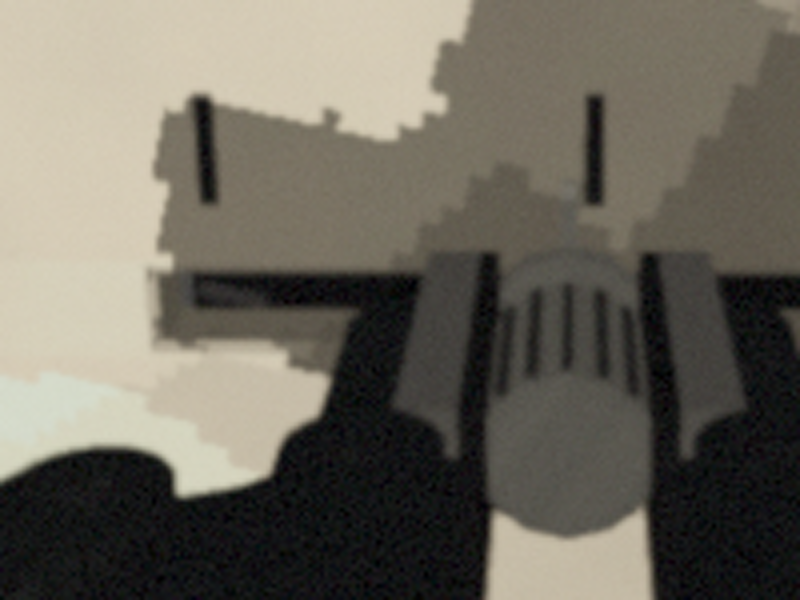

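View pics/s10c.png

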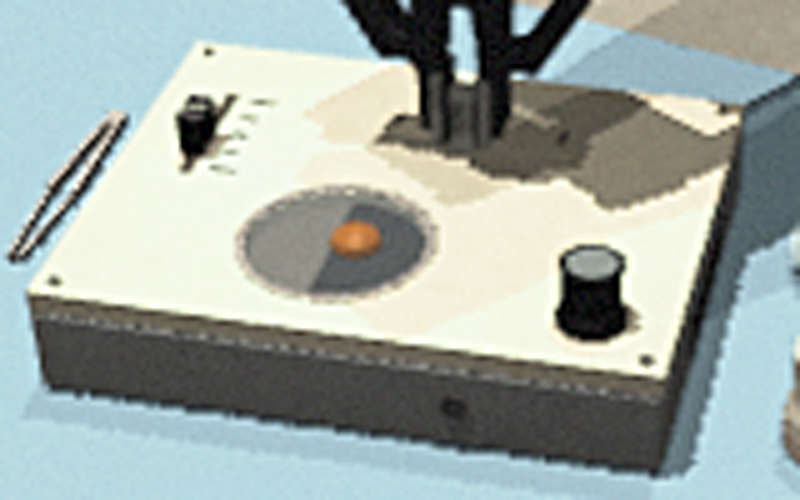

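View pics/t10c.png

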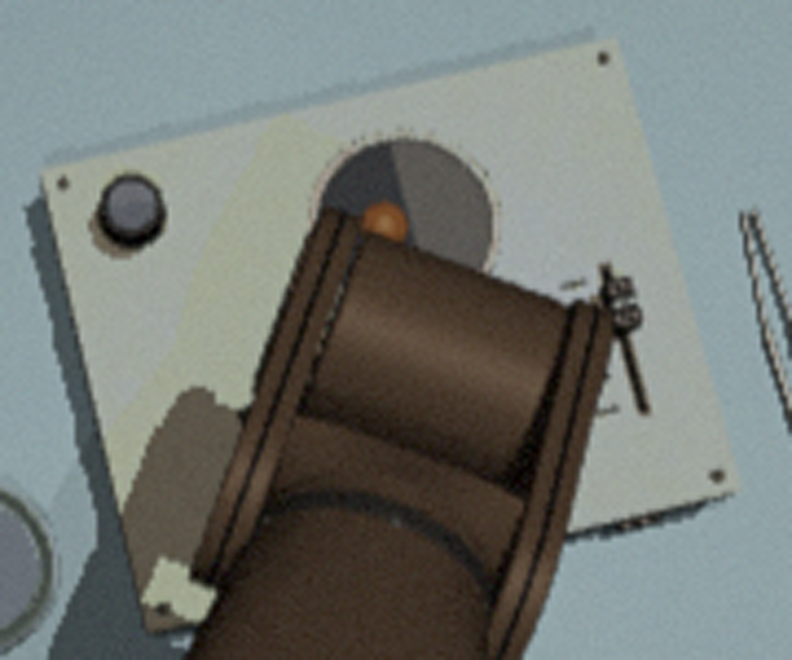

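The post is held and the blade edge is near the window's middle, but the spring flexes the arm and the post foot (crop x≈568) is right of the half mark (596). I'll quantify this before correcting.

```bash
cat > m5.py <<'E'
from st import *
bf=lambda X:np.round(np.r_[M.T@(X[:2]*1000-c),X[2]*1000],1)
T=load('t10');t=lambda x,y:((x+.5)/4.4-.5+295,(y+.5)/4.4-.5+200)
for p in [(391,142),(410,205)]: print('edge top',bf(plane(T,t(*p),.056)),bf(plane(T,t(*p),.052)))
S=load('s10');s=lambda x,y:((x+.5)/5-.5+200,(y+.5)/5-.5+180)
for p in [(348,206),(313,297)]: print('edge scene',bf(plane(S,s(*p),.056)),bf(plane(S,s(*p),.052)))
A=load('w10');a=lambda x,y:((x+.5)/4-.5+180,(y+.5)/4-.5+220)
for p in [(205,150),(595,150)]: print('marks',bf(plane(A,a(*p),.056)))
print('post top left/right/centre',*[bf(plane(A,a(*p),.088)) for p in [(488,455),(652,455),(570,455)]])
B=load('w9')
print('w9 post top centre, marks',bf(plane(B,(323,331),.088)),bf(plane(B,(322.5,255),.056)),bf(plane(B,(420,257),.056)))
st()
E
python3 m5.py; python3 -c "
from h import *
crop('w9',250,220,200,150,4,'w9c')"
```

```text
edge top [ 84.1 -24.   56. ] [ 84.8 -24.5  52. ]
edge top [ 53.2 -25.2  56. ] [ 53.8 -25.7  52. ]
edge scene [ 17.5 -21.9  56. ] [ 11.8 -23.9  52. ]
edge scene [ 87.3 -16.7  56. ] [ 82.1 -18.5  52. ]
marks [-59.1 -18.4  56. ]
marks [-59.2  21.9  56. ]
post top left/right/centre [-42.   12.4  88. ] [-42.   26.5  88. ] [-42.   19.5  88. ]
w9 post top centre, marks [-43.  -17.9  88. ] [-60.2 -18.   56. ] [-59.2  22.4  56. ]
t 8.93 TCP base xy [-41.5  18.6] z 235.2 grasp base xy [-41.4  17.9] z 80.2 tool x angle err -0.0 zaxis [ 0.0017 -0.0043 -1.    ] open 0.166 F base [-3.3 -5.3] 1.4 q6 -2.1643327921259075
```

View pics/w9c.png

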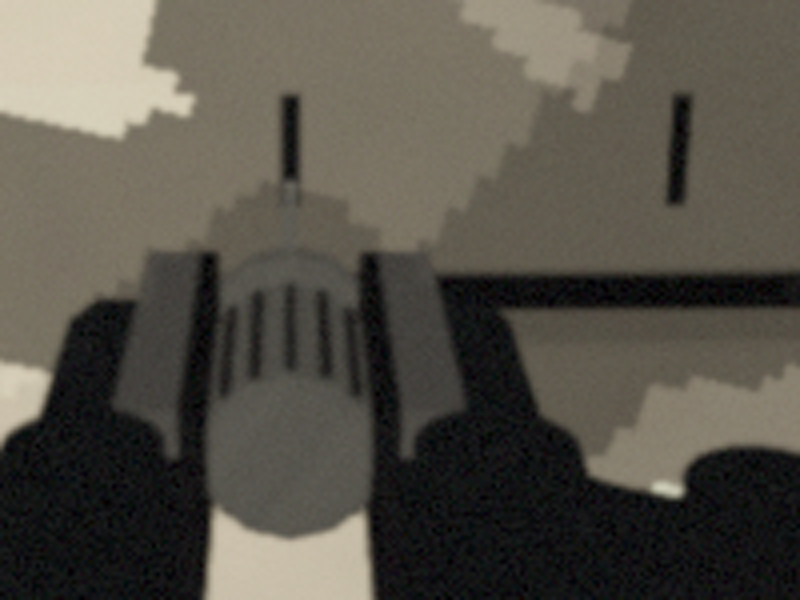

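A fine grey pointer on the post's foot lined up with the shut mark before (crop 290 against 290). It is now at about 571 against 595, or 2.4 mm short, which agrees with the other estimates. I'll add 2.5 mm.

```bash
python3 -m jog '[{"grip":1,"x":1.5,"y":0,"z":0,"rx":0,"ry":0,"rz":0},{"grip":1,"x":1,"y":0,"z":0,"rx":0,"ry":0,"rz":0},{"grip":1,"x":0,"y":0,"z":0,"rx":0,"ry":0,"rz":0},{"grip":1,"x":0,"y":0,"z":0,"rx":0,"ry":0,"rz":0},{"grip":1,"x":0,"y":0,"z":0,"rx":0,"ry":0,"rz":0},{"grip":1,"x":0,"y":0,"z":0,"rx":0,"ry":0,"rz":0}]' && python3 st.py && python3 -c "
from h import *
snap('wrist','w11');snap('scene','s11');snap('top','t11');crop('s11',200,180,160,100,5,'s11c');crop('w11',260,225,120,80,6.6,'w11c');crop('t11',295,200,180,150,4.4,'t11c')"
```

```text
time: 9.43
eef_pos: [0.491, -0.0644, 0.2352]
tcp_rot: [0.611, 0.792, -0.001, 0.002]
contact_force: [-0.7, -5.3, 1.8]
opening: 0.165
t 9.43 TCP base xy [-41.5  21. ] z 235.2 grasp base xy [-41.4  20.3] z 80.2 tool x angle err -0.01 zaxis [ 0.0018 -0.0045 -1.    ] open 0.165 F base [-2. -5.] 1.8 q6 -2.1600096521014645
```

View pics/w11c.png

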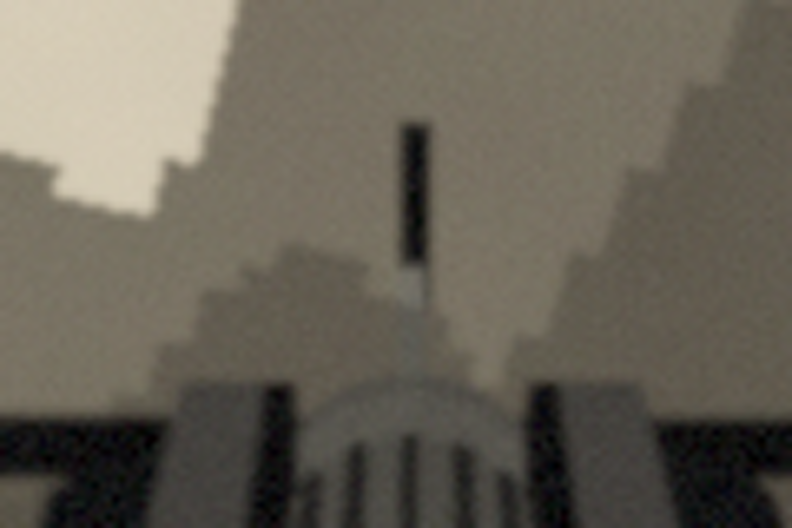

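View pics/s11c.png

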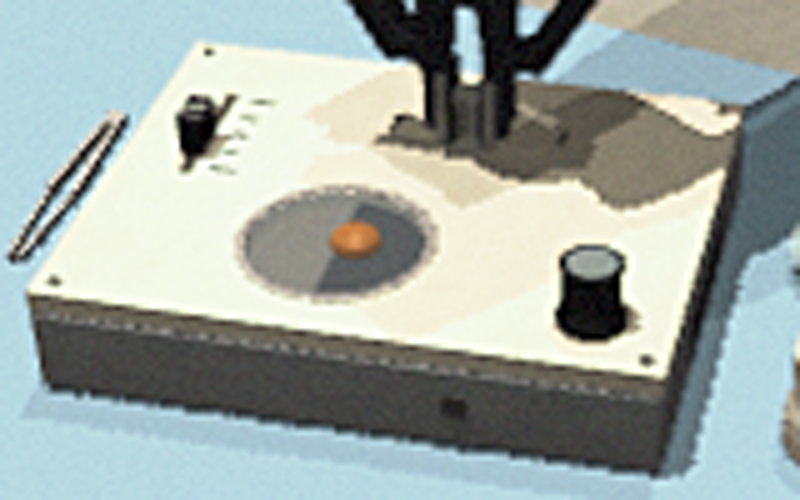

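View pics/t11c.png

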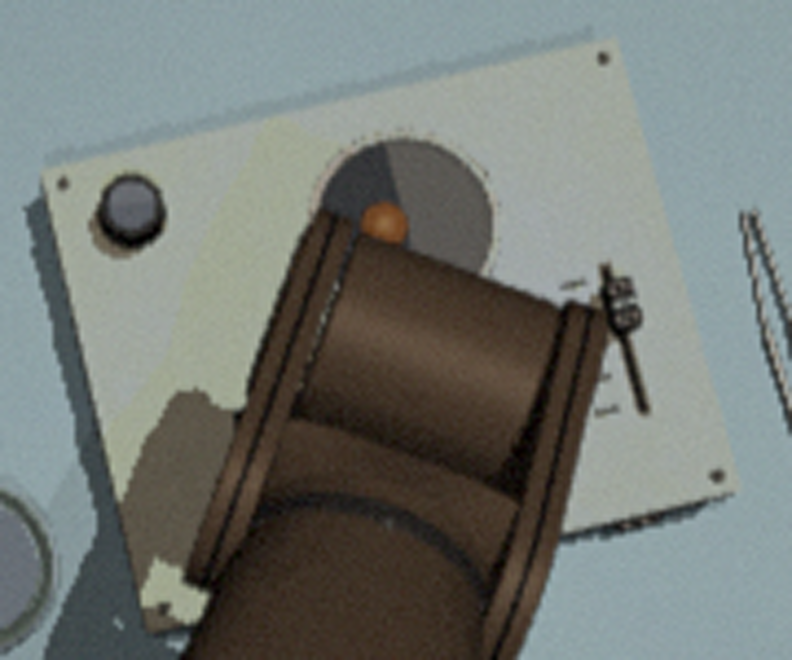

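The pointer (413) now lines up with the half mark (415), the blade edge runs through the window's middle, and the stone, loupe and dimmer are in place. I'll hold briefly, check for drift, and sign off.

```bash
python3 -m jog '[{"grip":1,"x":0,"y":0,"z":0,"rx":0,"ry":0,"rz":0},{"grip":1,"x":0,"y":0,"z":0,"rx":0,"ry":0,"rz":0},{"grip":1,"x":0,"y":0,"z":0,"rx":0,"ry":0,"rz":0},{"grip":1,"x":0,"y":0,"z":0,"rx":0,"ry":0,"rz":0},{"grip":1,"x":0,"y":0,"z":0,"rx":0,"ry":0,"rz":0},{"grip":1,"x":0,"y":0,"z":0,"rx":0,"ry":0,"rz":0},{"grip":1,"x":0,"y":0,"z":0,"rx":0,"ry":0,"rz":0},{"grip":1,"x":0,"y":0,"z":0,"rx":0,"ry":0,"rz":0}]' && python3 st.py && python3 -c "
from h import *
from plant import sign_off
d=snap('wrist','w12');a=load('w11')['frame'].astype(int);print('diff',np.abs(d['frame'].astype(int)-a)[225:305,260:380].mean(), np.abs(d['frame'].astype(int)-a).mean())
print(sign_off())"
```

```text
time: 10.25
eef_pos: [0.491, -0.0644, 0.2352]
tcp_rot: [0.611, 0.792, -0.001, 0.002]
contact_force: [-1.3, -7.4, 1.6]
opening: 0.164
t 10.25 TCP base xy [-41.5  21. ] z 235.2 grasp base xy [-41.4  20.3] z 80.2 tool x angle err -0.01 zaxis [ 0.0018 -0.0045 -1.    ] open 0.164 F base [-3.1 -6.9] 1.6 q6 -2.160006119166282
diff 2.238020833333333 2.4750846354166667
the job is handed in; nothing more can be done
None
```

The job is handed in at about 10.3 s, with the shutter half open and still held in the gripper. With the shutter shut, I slid the dimmer to its fourth mark and let go. Then I gripped the shutter post at 60 N, slid it to the half mark and held it there.

- **Dimmer:** after release its white line measured 0.3–0.5 mm from the three-quarter mark.
- **Shutter:** the first stop was about 2.4 mm short because the spring flexed the arm, so I added 2.5 mm. The post's pointer then lined up with the half mark to within about 0.3 mm, and the blade edge ran through the window's middle.
- **Hold:** there was no drift over a further 0.7 s, with a 6–7 N spring load on the wrist.
- **Other things:** the stone, loupe and tweezers looked unmoved in the last views. The dish, tub, screwdriver and tray I last saw in place while the dimmer was being moved, and the arm did not go near them after that.
- **Disagreements:** the wrist camera read positions about 1–2 mm off from the overhead and scene pair, so I worked relative to the marks. Before the 2.5 mm correction the blade edge read a few millimetres apart in the overhead and scene views, so I relied on the pointer and did not re-measure the edge.

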